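# Prop the offcut bin's lid on its stay

## Task

Open the lid of the green offcut bin and prop it up on its stay, with the stay's red pin resting fully home in the orange catch, so that the lid stays up by itself and a hand can reach inside. Let the lid down onto the stay gently: do not drop it and do not force it down. Leave the other things on the table where they are.

Things in the scene. Friction and masses are not known exactly. Their poses are not given: they have to be found in the camera images.
- bin: Green open-topped bin, 170 mm deep (x) by 260 mm wide (y) by 110 mm tall, walls 6 mm, fixed to the table, with wood offcuts in it up to about 65 mm. Origin: centre of its underside; its x axis points from the handle side (front, towards the robot) to the hinge side (back), y to the left, z up.
- lid (a joint): Angle of the grey lid (about 0.5 kg) on its hinge along the bin's back top edge, parallel to the bin's y: 0 shut, level; grows as the front edge goes up; 1.57 upright. It swings freely: let go below about 1.57 it falls shut; let go beyond 1.65 it leans back on its stop at 1.75 and stays there. Propped properly it stands at about 1.13.
- lid_hinge (a point): Middle of the lid's hinge line, in the bin's frame at x = +85 mm, y = 0, z = 110 mm.
- lid_bar (a point): Middle of the lid's handle: a round steel bar 12 mm thick, 120 mm long along the bin's y, in the plane of the lid, 40 mm beyond its front edge and 210 mm from the hinge line (the lid is 170 mm deep, 8 mm thick). It turns with the lid; being round, it can turn between pinching fingers. Shut, it is 114 mm above the table, with free space in front, behind and below.
- stay (a joint): Angle of the stay, a flat steel arm outside the bin's right (-y) wall, pivoted near the front. 0: level, free end to the back (hinge side); grows as that end rises, to 1.6. A stiff pivot (0.12 N m) holds it where it is left. With the pin home in the catch it stands at about 0.81; the catch's mouth takes the pin within about 0.1 of that and guides it home.
- stay_pivot (a point): The stay's pivot, in the bin's frame at x = -65 mm, y = -138.5 mm, z = 95.5 mm; it turns about the bin's y axis. The pin's axis is 138 mm from it.
- pin_grip (a point): Where to take hold of the red round pin, 10 mm thick, that stands out sideways (bin -y) from the stay's free end for 95 mm and ends in an 18 mm knob. A point on its axis (73.5 mm out from the stay), 95 mm above the table when the stay lies level. Round, so it can turn between pinching fingers.
- pin_seat (a point): Point on the pin's axis, 14 mm out from the stay, which rests in the catch when the lid is propped.
- catch_seat (a point): The orange catch on the lid's right (-y) edge: under a small flange two flanks form a V-shaped mouth, 42 mm wide, that opens from the lid's underside and lets itself down over the pin. The point is where the pin's axis lies when it is home in the V: 100 mm from the hinge line along the lid and 14 mm below the lid's underside plane (the hinge line lies in it).
- tin: Yellow-labelled paint tin, 84 mm across, 100 mm tall, left of the bin; leave alone. Origin: centre of underside.
- jug: Yellow round jug, 90 mm across, 200 mm tall, far right; leave alone. Origin: centre of underside.
- spray: White bottle with red cap, 64 mm across, 190 mm tall, far right; leave alone. Origin: centre of underside.
- hammer: Hammer lying left of the tin; leave alone. Origin: underside, about mid-length.
- spatula: Spatula lying right of the bin; leave alone. Origin: underside, about mid-length.
- brush: Brush lying behind the bin; leave alone. Origin: underside, about mid-length.
- sander: Cork sanding block 70 x 110 x 30 mm in front of the bin, below the lid's handle; leave alone. Origin: centre of underside.

How it is judged:
By the outcome, as a careful person would: the job done as asked, in the order asked, and still so for the second after the job is handed in, with the robot touching nothing.
It also fails if it takes over 64 s, if anything falls off the work surface, if the arm or the gripper's body presses on something with over 40 N, if the wrist force passes 120 N, or if a joint passes its speed limit or range.

## Robot

A 7-joint arm with a two-finger parallel gripper is mounted at the origin on the work surface. World frame = base frame: x ahead of the robot, y to its left, z up, the work surface at z = 0. Lengths are in mm, angles in rad, forces in N, time in s.
With the tool pointing down it reaches from about 400 to 925 mm from the base axis. Payload 5.6 kg.
Tool frame: the origin (TCP) lies at the very end of the fingers, on their centre line; the grasp point (between the pads) lies 19 mm behind it (robot.grasp_offset is the distance from the TCP to the grasp point, in mm); z points along the fingers, y is the line along which they close (so a half turn about z gives the same grasp; the last joint's range is limited). The gripper opens to 85 mm and grips with 20 to 120 N. Pads are 22 mm wide; open, the fingers measure 114 mm over their backs; the gripper's body (76 mm by 85 mm) begins 54 mm behind the grasp point. The pads swing forward as they close: fully open they stand 13 mm farther back than shut.
Start: joints at [1.265, 0.468, -0.012, 1.603, 0.006, 1.071, -0.056], TCP at [168.818, -627.701, 231.29] pointing down, gripper open.
Joint ranges: [-2.53, 2.53], [-0.31, 2.02], [-1.57, 1.55], [0.28, 2.44], [-1.29, 4.43], [0.15, 1.84], [-2.92, 2.92]. Speed limits (rad/s): [2.57, 2.57, 3.14, 3.14, 3.14, 3.14, 3.14].

## Interface

Orientations are given as a unit quaternion [x, y, z, w].
In Python, from rig import robot, vision gives the robot as it stands. Calls block until the motion is done:
- robot.movep(position, orientation): joint-space move of the TCP to a pose.
- robot.move_straight(position, max_speed=150, frame=None, f_stop=None): straight line of the TCP; frame=None keeps the orientation; max_speed is the mean speed in mm/s. With f_stop (N) it stops when the force on the tool has changed by that much, and returns True; else False.
- robot.move_j(angles): joint-space move.
- robot.open_gripper() and robot.grab(): open the fingers fully, or close them until they stop; the grip force is fixed at half the most.
- robot.pause(seconds).
- robot.inverse_kinematics(position, orientation): joint angles nearest the present ones, or None.
- vision.camera(name): name is "scene" or "top"; returns a dict with "image" (400x640x3 uint8, blue, green, red), "K" (3x3 intrinsics, pixels), "k1" (the pictures are not rectified: a ray, as slopes to the right and down, at radius r is drawn at 1 + k1 r^2 times it, then the intrinsics apply), "R" (3x3) and "t" (3): a world point X has camera coordinates R X + t. Camera axes: x right, y down, z forward; pixel columns grow to the right and rows downward; lengths in mm; the calibration is good to about 2 mm. A picture is of the moment at which its call begins. There is no depth.
A pose or a line that the arm cannot do raises robot.Unreachable and nothing moves.
- robot.hand_in(): hands the job in; it is judged then, once.
Readings, each from a call of its own:
- robot.current_clock(): time.
- robot.current_joint_pos(): joint angles.
- robot.current_dq(): joint speeds.
- robot.current_joint_efforts(): joint torques, N m.
- robot.current_tool_pos(): TCP position.
- robot.current_tcp_rot(): TCP orientation.
- robot.current_force(): force on the tool from outside, world axes, zero at the start.
- robot.current_moment(): the same for the moment, N m.
- robot.current_opening(): finger opening in mm.
- robot.current_gripper_force(): force on a finger pad.
Only numpy, scipy, OpenCV 4.12 (cv2) and the standard library are available. Lean on these libraries where they do the work, as an engineer would, in place of code of your own. Each camera call takes 0.05 s, during which the arm holds its last target. There are 200 camera calls.

## Working session

There is one attempt and no reset: what is moved stays moved. The work goes in short steps, each a Python script; the robot and the scene stay as the last script left them, time stands still between calls to the robot, and variables do not carry over. Pictures are saved under pics/ and viewed, at most 10 in all, crops included, and the job is handed in when it is done.

```bash
ls; mkdir -p pics; python3 - <<'E'
from rig import robot, vision
import cv2,numpy as np
for n in("scene","top"):
    c=vision.camera(n); cv2.imwrite(f"pics/{n}0.png",c["image"]); print(n,c["K"],c["k1"],np.round(c["R"],4).tolist(),np.round(c["t"],2),-np.array(c["R"]).T@c["t"])
print(robot.current_clock(),robot.current_tcp_rot())
E
```

```text
pics
scene [[496.8885614    0.         319.34971591]
 [  0.         496.8885614  201.80561219]
 [  0.           0.           1.        ]] -0.036640157601330776 [[-0.0774, 0.9969, -0.0146], [0.7845, 0.0519, -0.6179], [-0.6152, -0.0593, -0.7861]] [  61.53 -386.25 1794.49] [1411.79812091   65.0888668  1172.92462209]
top [[378.2144149    0.         322.73872694]
 [  0.         378.2144149  197.63374076]
 [  0.           0.           1.        ]] 0.0009521238952679958 [[0.0071, -0.9999, 0.009], [-0.9984, -0.0076, -0.0557], [0.0558, -0.0086, -0.9984]] [  -9.04  565.03 1163.92] [ 499.2740256     5.21770774 1193.62785869]
0.1 [ 9.91381545e-01  1.31003714e-01 -1.42107036e-04 -7.99768125e-04]
```

View pics/scene0.png

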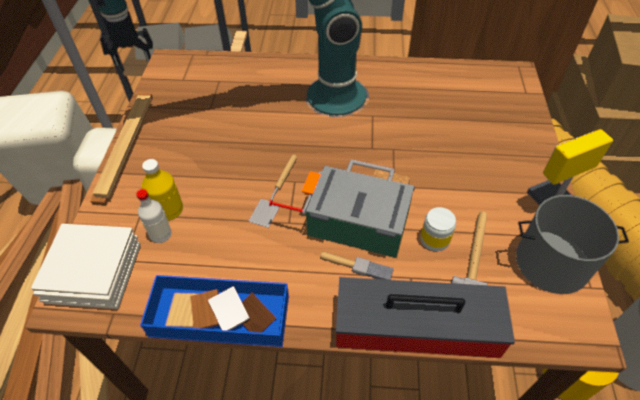

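View pics/top0.png

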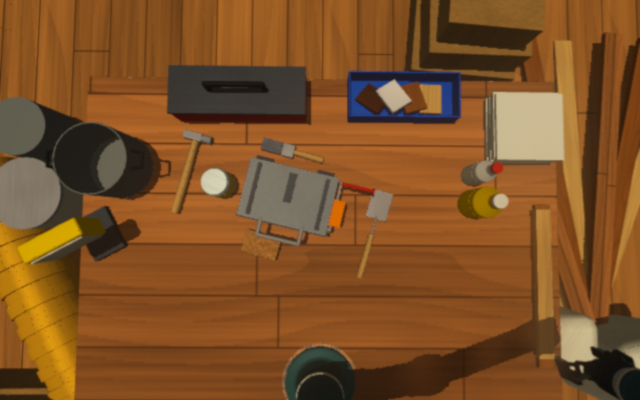

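The bin sits mid-table: in the top view the lid spans about (240–340, 157–240), with the red pin at about (343–375, 187). In the scene view the lid is at about (305–412, 165–225). I'll enlarge both.

```bash
python3 - <<'E'
import cv2
a=cv2.imread("pics/scene0.png")[150:262,235:425]; b=cv2.imread("pics/top0.png")[145:257,225:415]
for n,i in(("sc",a),("tc",b)): cv2.imwrite(f"pics/{n}.png",cv2.resize(i,None,fx=4,fy=4,interpolation=cv2.INTER_CUBIC))
E
```

```text
(no output)
```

View pics/sc.png

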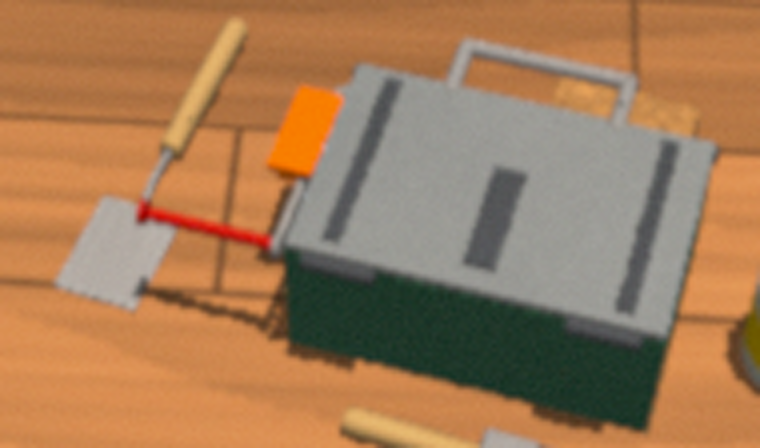

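View pics/tc.png

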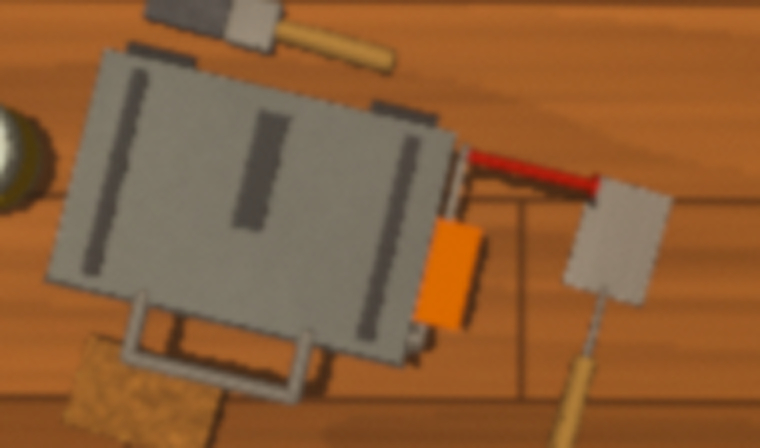

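The scene crop shows the bar ends at (466,44) and (635,80), the knob at (144,212) and the pin root at (271,243). The top crop shows the bar ends at (294,396) and (126,356), the knob at (598,185) and the pin root at (469,157). The stay lies level with the pin at the back. Next I triangulate these points and fit the bin pose.

```bash
cat > geo.py <<'E'
import numpy as np, cv2
from scipy.optimize import least_squares
from rig import robot, vision
def cams(): return {n:vision.camera(n) for n in("scene","top")}
def proj(c,X):
    p=np.asarray(X)@np.array(c["R"]).T+c["t"]; s=p[:,:2]/p[:,2:]
    s=s*(1+c["k1"]*(s**2).sum(1,keepdims=True)); K=np.array(c["K"]); return s@K[:2,:2].T+K[:2,2]
def tri(cs,uv):  # uv: {name: Nx2}
    n=len(next(iter(uv.values()))); out=[]
    for i in range(n):
        f=lambda X: np.concatenate([proj(cs[k],X[None])[0]-uv[k][i] for k in uv])
        r=least_squares(f,[500,0,100.]); out.append([*r.x,np.sqrt((r.fun**2).mean())])
    return np.array(out)
def b2w(pose,P):
    c,s=np.cos(pose[2]),np.sin(pose[2]); P=np.atleast_2d(P)
    return np.c_[pose[0]+c*P[:,0]-s*P[:,1],pose[1]+s*P[:,0]+c*P[:,1],P[:,2]]
E
python3 - <<'E'
from geo import *
cs=cams(); names="FR FL BL BR barR barL pinroot knob".split()
S=np.array([(362,65),(717,147),(668,333),(287,250),(466,44),(635,80),(271,243),(144,212)])/4-.375+[235,150]
T=np.array([(405,365),(47,281),(106,50),(455,132),(294,396),(126,356),(469,157),(598,185)])/4-.375+[225,145]
uv={"scene":S,"top":T}; X=tri(cs,uv)
for n,x in zip(names,X): print(n,np.round(x,1))
M=np.array([(-85,-130,118),(-85,130,118),(85,130,118),(85,-130,118),(-125,-60,114),(-125,60,114),(73,-142,95.5),(73,-238,95.5)])
def res(p):
    q=M.copy().astype(float); q[:,2]+=p[3]
    return np.concatenate([(proj(cs[k],b2w(p,q))-uv[k]).ravel() for k in uv])
r=least_squares(res,[550,0,0,0],x_scale=[100,100,1,10]); print(r.x,np.round(r.fun.reshape(2,-1,2),1).tolist())
for n,P in dict(bar=(-125,0,114),grip=(73,-212,95.5),hinge=(85,0,110),piv=(-65,-138.5,95.5)).items(): print(n,b2w(r.x,P))
q=robot.current_joint_pos(); print(q)
E
```

```text
FR [450.6 -11.1 113.3   0.7]
FL [5.086e+02 2.427e+02 1.104e+02 1.000e-01]
BL [6.738e+02 2.032e+02 1.181e+02 4.000e-01]
BR [ 6.177e+02 -4.780e+01  1.105e+02  2.000e-01]
barR [4.285e+02 6.500e+01 1.170e+02 1.000e-01]
barL [4.559e+02 1.852e+02 1.171e+02 3.000e-01]
pinroot [601.2 -59.9  95.5   0. ]
knob [ 5.812e+02 -1.517e+02  9.680e+01  5.000e-01]
[ 5.62981049e+02  9.65413517e+01 -2.26525131e-01 -1.56931918e+00] [[[-0.9, -0.6], [-0.0, -1.2], [-0.2, 0.8], [-0.9, -1.7], [0.2, 0.9], [-1.4, 0.8], [0.6, 0.7], [-0.5, 0.4]], [[-0.9, -0.0], [-0.5, -0.3], [-0.8, -0.3], [0.3, 0.2], [-0.4, 0.2], [0.5, 0.4], [-0.5, -0.3], [-0.8, 0.3]]]
bar [[441.1744607  124.61545059 114.        ]]
grip [[ 586.50242498 -126.43789594   95.5       ]]
hinge [[645.80952917  77.45096445 110.        ]]
piv [[468.53552156 -23.8218168   95.5       ]]
[ 1.26498083  0.46812747 -0.0116114   1.60322493  0.00601043  1.07138335
 -0.05630375]
```

Heights and residuals (<2 px) agree with the text. The plan:
1. Swing the lid to its back stop.
2. Raise the stay by the pin to 0.81.
3. Take the handle again and lower the lid onto the pin.

First I check reach for the tilts.

```bash
cat >> geo.py <<'E'
from scipy.spatial.transform import Rotation as Rn
POSE=np.array([562.98,96.54,-0.2265]); G=robot.grasp_offset
EX=np.array([np.cos(POSE[2]),np.sin(POSE[2]),0]); EY=np.array([-EX[1],EX[0],0]); EZ=np.array([0,0,1.])
def ori(tilt,sg):  # tilt from straight down, towards bin +x
    z=np.sin(tilt)*EX-np.cos(tilt)*EZ; x=sg*EY; return Rn.from_matrix(np.c_[x,np.cross(z,x),z]).as_quat(), z
def bar(a,y=0):
    d=np.array([-np.cos(a),np.sin(a)]); n=np.array([-np.sin(a),-np.cos(a)]); p=np.array([85,110])+210*d-4*n
    return b2w(POSE,(p[0],y,p[1]))[0]
def pin(s,y=-212): return b2w(POSE,(-65+138*np.cos(s),y,95.5+138*np.sin(s)))[0]
def tcp(P,tilt,sg,back=0):
    q,z=ori(tilt,sg); return P+(G-back)*z, q
E
python3 - <<'E'
from geo import *
print(G, bar(0),bar(1.75),pin(0),pin(.81))
for sg in(1,-1):
  for t in(.3,.5,.65,.8,1.0):
    print("bar",sg,t,["".join("x." [robot.inverse_kinematics(*tcp(bar(a),t,sg,b)) is not None] for a in np.linspace(0,1.8,13)) for b in(0,80)])
  for t in(-.3,0,.3,.5): print("pin",sg,t,["".join("x."[robot.inverse_kinematics(*tcp(pin(a),t,sg,b)) is not None] for a in np.linspace(0,.85,6)) for b in(0,80)])
  for a in(0,.6,1.2,1.75): print(np.round(robot.inverse_kinematics(*tcp(bar(a),.65,sg)) if robot.inverse_kinematics(*tcp(bar(a),.65,sg)) is not None else 0,2))
E
```

```text
18.700000000000003 [441.17270612 124.61103772 114.        ] [686.1199782   68.1618392  315.92406462] [ 586.50697965 -126.43865644   95.5       ] [ 544.75220304 -116.81608072  195.45163006]
bar 1 0.3 ['.............', '.............']
bar 1 0.5 ['.............', 'x............']
bar 1 0.65 ['xxx..........', 'xxx..........']
bar 1 0.8 ['xxxxx........', 'xxxxx........']
bar 1 1.0 ['xxxxxx.......', 'xxxxxxx......']
pin 1 -0.3 ['......', '......']
pin 1 0 ['......', '......']
pin 1 0.3 ['......', '......']
pin 1 0.5 ['......', '......']
0
[-0.34  0.08 -0.23  2.36  1.17  0.51 -1.79]
[ 0.03  0.12 -0.46  2.11  0.88  0.55 -1.31]
[ 0.38  0.36 -0.79  1.87  1.03  0.67 -1.27]
bar -1 0.3 ['.............', '.............']
bar -1 0.5 ['.............', 'x............']
bar -1 0.65 ['xxx..........', 'xxx..........']
bar -1 0.8 ['xxxxx........', 'xxxxx........']
bar -1 1.0 ['xxxxxx.......', 'xxxxxxx......']
pin -1 -0.3 ['......', '......']
pin -1 0 ['......', '......']
pin -1 0.3 ['......', '......']
pin -1 0.5 ['......', '......']
0
[ 0.48  0.22 -1.11  2.32  1.31  0.67  1.27]
[ 0.73  0.34 -1.28  2.08  1.19  0.78  1.64]
[ 0.69  0.63 -1.31  1.85  1.36  0.97  1.73]
```

```bash
cat >> geo.py <<'E'
def st(msg): print(msg,"t=%.2f"%robot.current_clock(),"F",np.round(robot.current_force(),1),"open %.1f"%robot.current_opening(),"tcp",np.round(robot.current_tool_pos(),1),flush=True)
E
python3 - <<'E'
from geo import *
T=.5; p,q=tcp(bar(0),T,1,-3)
print([robot.inverse_kinematics(p+h*EZ,q) is not None for h in(0,60,120)])
robot.movep(p+110*EZ,q); st("above"); print(np.round(robot.current_joint_pos(),2))
print(robot.move_straight(p,120,f_stop=8)); st("at bar")
c=cams(); ims=[c[n]["image"] for n in("scene","top")]
a=ims[0][130:262,235:425]; b=ims[1][145:277,225:415]
cv2.imwrite("pics/g1.png",cv2.resize(np.hstack([a,b]),None,fx=2.1,fy=2.1))
E
```

```text
[True, True, True]
above t=3.02 F [ 0.7 -0.1 -0.3] open 85.5 tcp [451.7 121.7 205. ]
[-0.12  0.07 -0.45  2.33  0.82  0.53 -1.47]
False
at bar t=4.08 F [ 0.1 -0.9 -0. ] open 85.5 tcp [451.6 122.3  95.2]
```

View pics/g1.png

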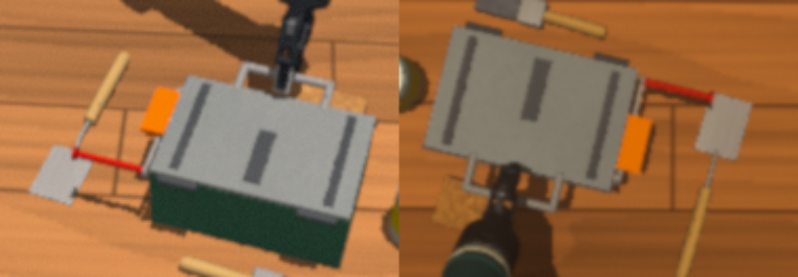

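The gripper straddles the middle of the bar (scene crop about (285,75), top crop about (510,185)) and touches nothing. Next: grab, and swing the lid up.

```bash
cat >> geo.py <<'E'
def arc(a0,a1,n,T,sg,back,speed=110,f_stop=35):
    for a in np.linspace(a0,a1,n+1)[1:]:
        p,q=tcp(bar(a),T,sg,back)
        if robot.move_straight(p,speed,f_stop=f_stop): st(f"STOP at {a:.2f}"); return a
    return a1
E
python3 - <<'E'
from geo import *
robot.grab(); st("grab"); print("pad",robot.current_gripper_force())
if 9<robot.current_opening()<15:
    for a,b,n in((0,.3,2),(.3,.9,4),(.9,1.4,4),(1.4,1.73,3)):
        r=arc(a,b,n,.5,1,-3); st(f"a={r:.2f}")
        if r!=b: break
c=cams(); cv2.imwrite("pics/g2.png",cv2.resize(np.hstack([c["scene"]["image"][70:262,225:425],c["top"]["image"][105:297,225:425]]),None,fx=2,fy=2))
E
```

```text
grab t=4.87 F [ 0.8 -1.1  5.3] open 10.1 tcp [452.2 122.1  95.6]
pad 58.390172123909
a=0.30 t=5.73 F [ 0.7  0.2 -4.6] open 10.0 tcp [460.8 120.  155.7]
a=0.90 t=7.47 F [-11.3  -0.5  11. ] open 10.1 tcp [531.  103.7 257.9]
a=1.40 t=9.03 F [-2.1 -1.7 -4.5] open 10.0 tcp [623.9  82.  297.1]
a=1.73 t=10.11 F [-3.1 -5.2  1.2] open 9.9 tcp [692.2  66.2 298.4]
```

View pics/g2.png

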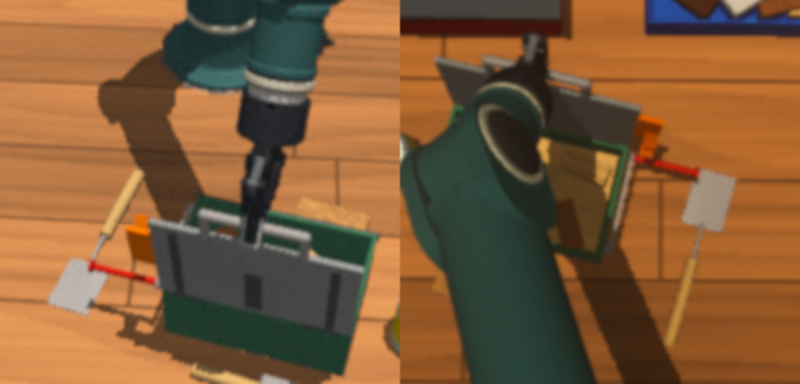

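The lid is up at about 1.73, held at the bar, and the bin is open. Next: release, retract and take the pin.

```bash
python3 - <<'E'
from geo import *
T=.5; Y=-218
robot.open_gripper(); st("rel")
p,q=tcp(bar(1.73),T,1,-3); z=ori(T,1)[1]
robot.move_straight(p-90*z,200); st("retract")
pre,_=tcp(pin(0,Y),T,1,80); pg,_=tcp(pin(0,Y),T,1,-2)
hi=pre.copy(); hi[2]=robot.current_tool_pos()[2]
robot.move_straight(hi,250); robot.move_straight(pre,250); st("pre")
print(robot.move_straight(pg,120,f_stop=8)); st("at pin")
c=cams(); cv2.imwrite("pics/g3.png",cv2.resize(np.hstack([c["scene"]["image"][70:262,225:425],c["top"]["image"][105:297,225:425]]),None,fx=2,fy=2))
E
```

```text
rel t=10.93 F [-0.5 -1.1  0.1] open 85.7 tcp [692.3  66.8 297.7]
retract t=11.53 F [ 0.4 -0.1  0. ] open 85.4 tcp [650.   75.9 376. ]Traceback (most recent call last):
  File "<stdin>", line 8, in <module>
rig.Unreachable: the arm cannot follow that straight line within its joint ranges
```

```bash
python3 - <<'E'
from geo import *
Y=-218; print(np.round(robot.current_joint_pos(),2))
for sg in(1,-1):
  for T in(0,.25,.5):
    pre,q=tcp(pin(0,Y),T,sg,80); pg,_=tcp(pin(0,Y),T,sg,-2); hi=pre.copy(); hi[2]=376
    for n,P in(("hi",hi),("pre",pre),("pg",pg),("up",tcp(pin(.81,Y),T,sg,-2)[0])):
        j=robot.inverse_kinematics(P,q); print(sg,T,n,None if j is None else np.round(j,2))
E
```

```text
[ 0.44 -0.02 -0.29  1.97  0.05  0.69 -0.11]
1 0 hi [ 0.39  0.3  -0.29  1.53  0.09  1.33 -0.13]
1 0 pre [ 0.41  0.49 -0.32  1.78  0.19  0.9  -0.22]
1 0 pg [ 0.4   0.61 -0.31  1.82  0.25  0.75 -0.27]
1 0 up [ 0.41  0.4  -0.3   1.87  0.15  0.89 -0.2 ]
1 0.25 hi [ 0.42  0.13 -0.29  1.76  0.07  1.02 -0.12]
1 0.25 pre [ 0.39  0.37 -0.28  2.01  0.23  0.54 -0.27]
1 0.25 pg [ 0.34  0.52 -0.22  2.    0.33  0.4  -0.36]
1 0.25 up [ 0.4   0.3  -0.29  2.04  0.2   0.57 -0.25]
1 0.5 hi [ 0.44 -0.02 -0.29  1.97  0.05  0.69 -0.11]
1 0.5 pre [ 0.35  0.29 -0.24  2.23  0.69  0.17 -0.74]
1 0.5 pg [ 0.52  0.52 -0.45  2.16  1.61  0.24 -1.59]
1 0.5 up [ 0.3   0.23 -0.17  2.22  0.39  0.22 -0.45]
-1 0 hi [-0.74  0.55  1.36  1.6  -0.54  1.44 -2.7 ]
-1 0 pre [-0.68  0.91  1.34  1.85 -0.95  1.22 -2.4 ]
-1 0 pg [ 0.39  0.61 -0.3   1.82  0.25  0.75  2.88]
-1 0 up [-0.75  0.79  1.35  1.94 -0.85  1.16 -2.43]
-1 0.25 hi [-1.02  0.24  1.41  1.83 -0.31  1.04 -2.89]
-1 0.25 pre [ 0.44  0.37 -0.34  2.    0.28  0.55  2.83]
-1 0.25 pg [ 0.4   0.53 -0.3   2.    0.43  0.42  2.7 ]
-1 0.25 up [ 0.42  0.3  -0.32  2.04  0.22  0.57  2.88]
-1 0.5 hi [-1.03 -0.22  1.06  2.04  0.39  0.74  2.75]
-1 0.5 pre [ 0.37  0.29 -0.25  2.23  0.71  0.17  2.38]
-1 0.5 pg [ 0.52  0.52 -0.45  2.16  1.61  0.24  1.55]
-1 0.5 up [ 0.44  0.24 -0.34  2.21  0.55  0.24  2.55]
```

```bash
python3 - <<'E'
from geo import *
T=.25; Y=-218
pre,q=tcp(pin(0,Y),T,1,80); pg,_=tcp(pin(0,Y),T,1,-2); hi=pre.copy(); hi[2]=376
robot.movep(hi,q); robot.move_straight(pre,250); st("pre")
print(robot.move_straight(pg,120,f_stop=8)); st("at pin")
c=cams(); cv2.imwrite("pics/g3.png",cv2.resize(np.hstack([c["scene"]["image"][70:262,225:425],c["top"]["image"][105:297,225:425]]),None,fx=2,fy=2))
E
```

```text
pre t=14.01 F [ 1.2 -0.3  0.6] open 85.4 tcp [ 571.1 -128.8  156.4]
False
at pin t=14.84 F [-0.4  0.   0.6] open 85.6 tcp [ 590.5 -133.4   76. ]
```

View pics/g3.png

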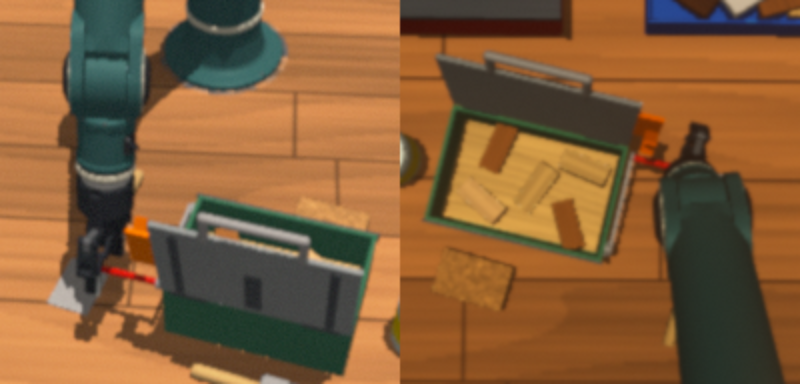

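The lid leans on its stop, the bin is open, and the gripper straddles the pin (scene crop about (95,265)). Next: grab the pin, raise it to 0.81, release, back off and measure.

```bash
python3 - <<'E'
from geo import *
T=.25; Y=-218
robot.grab(); st("grab")
if 7<robot.current_opening()<14:
    for s in np.linspace(0,.81,7)[1:]:
        if robot.move_straight(tcp(pin(s,Y),T,1,-2)[0],80,f_stop=25): st(f"STOP {s}"); raise SystemExit
    st("up"); robot.open_gripper()
    p,_=tcp(pin(.81,Y),T,1,90); robot.move_straight(p,150); st("retract")
    p[2]=400; robot.move_straight(p,250); st("hi")
c=cams(); cv2.imwrite("pics/s4.png",c["scene"]["image"]); cv2.imwrite("pics/t4.png",c["top"]["image"])
cv2.imwrite("pics/g4.png",cv2.resize(np.hstack([c["scene"]["image"][120:250,255:385],c["top"]["image"][125:255,285:415]]),None,fx=3,fy=3,interpolation=cv2.INTER_CUBIC))
for s in(.71,.81,.91):
    P=np.vstack([pin(s,-145),pin(s,-235)]); print(s,[np.round(proj(c[k],P),1).tolist() for k in c])
E
```

```text
grab t=15.64 F [ 2.6 -1.   0.2] open 8.2 tcp [ 590.8 -133.5   75.7]
up t=17.94 F [ 5.1 -1.5  6.4] open 7.9 tcp [ 549.7 -124.   176.1]
retract t=19.44 F [-0.5 -0.3 -0.7] open 85.5 tcp [ 525.8 -118.7  263.9]
hi t=20.13 F [ 0.2 -0.7 -0.1] open 85.3 tcp [ 525.4 -118.6  397.7]
0.71 [[[304.6, 180.0], [272.4, 172.6]], [[341.6, 192.7], [374.3, 200.5]]]
0.81 [[[305.6, 174.9], [273.4, 167.5]], [[341.0, 196.0], [374.1, 203.9]]]
0.91 [[[306.7, 169.7], [274.5, 162.4]], [[340.2, 199.6], [373.7, 207.6]]]
```

View pics/g4.png

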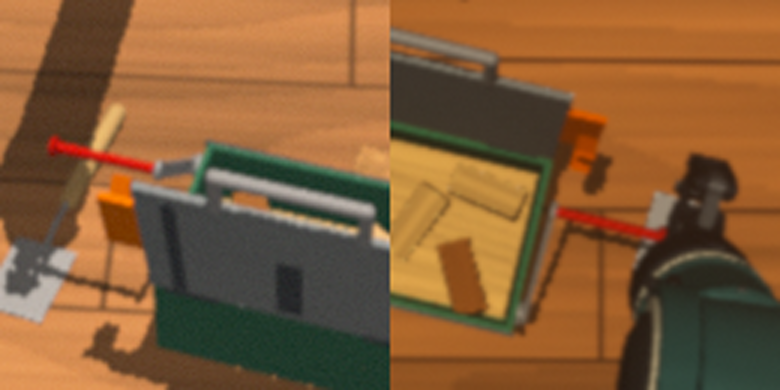

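The pin stands at about 0.79 (observed (306.3,175.7) and (273,168.7) against predictions for 0.81), which is inside the catch's ±0.1. Next: take the handle and lower the lid, slowing down near contact.

```bash
python3 - <<'E'
from geo import *
T=.5; z=ori(T,1)[1]; p,q=tcp(bar(1.745),T,1,-3)
robot.movep(p-90*z,q); st("pre")
print(robot.move_straight(p,150,f_stop=10)); st("at"); robot.grab(); st("grab")
if 8<robot.current_opening()<15:
    r=arc(1.745,1.30,5,T,1,-3,60); st(f"{r:.2f}")
    if r==1.30:
        for a in np.arange(1.28,1.179,-.02):
            if robot.move_straight(tcp(bar(a),T,1,-3)[0],25,f_stop=15): st("STOP"); break
            robot.pause(.1); f=np.array(robot.current_force()); st(f"{a:.3f} tang {f@(EX*np.sin(a)+EZ*np.cos(a)):.1f} rad {f@(-EX*np.cos(a)+EZ*np.sin(a)):.1f}")
c=cams(); cv2.imwrite("pics/g5.png",cv2.resize(np.hstack([c["scene"]["image"][120:250,255:385],c["top"]["image"][125:255,285:415]]),None,fx=3,fy=3,interpolation=cv2.INTER_CUBIC))
E
```

```text
pre t=21.16 F [ 0.3 -0.7 -0.1] open 85.3 tcp [653.   74.  375.3]
False
at t=21.91 F [-0.1 -0.1  0.7] open 85.3 tcp [695.5  66.2 297.9]
grab t=22.59 F [ 0.8 -0.8  2.5] open 10.0 tcp [695.6  66.1 297.7]
1.30 t=24.88 F [-1.8 -0.1  9.2] open 9.9 tcp [605.4  87.1 295.5]
1.280 tang 2.2 rad 9.4 t=25.30 F [-0.7 -0.3  9.7] open 10.1 tcp [601.8  88.  294.5]
1.260 tang -0.7 rad 9.3 t=25.72 F [-3.4  0.8  8.7] open 9.9 tcp [596.9  89.1 292.4]
1.240 tang -1.8 rad 7.7 t=26.13 F [-4.1  0.8  6.7] open 10.0 tcp [593.   90.  291.1]
1.220 tang 0.3 rad 8.3 t=26.55 F [-2.4  1.   7.9] open 10.1 tcp [589.2  90.9 289.8]
1.200 tang 1.2 rad 7.5 t=26.97 F [-1.5  0.6  7.4] open 10.0 tcp [585.5  91.8 288.4]
1.180 tang 1.8 rad 6.5 t=27.38 F [-0.6  0.8  6.7] open 10.1 tcp [581.8  92.7 286.9]
```

View pics/g5.png

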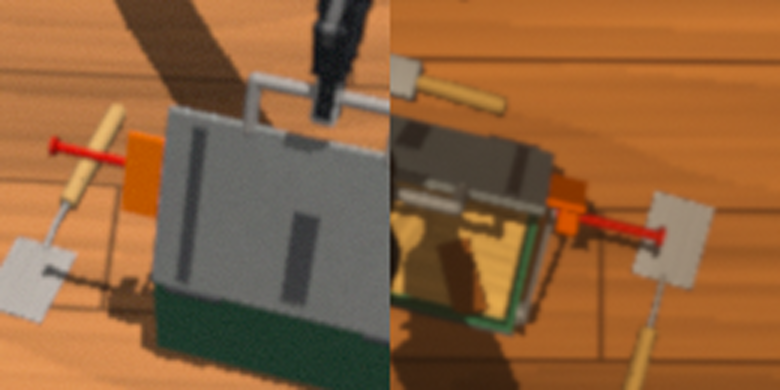

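The catch is descending around the pin (scene crop (125,160), top crop (575,215)) with the pin undisturbed. I continue in finer steps.

```bash
python3 - <<'E'
from geo import *
T=.5; t0=None
for a in np.arange(1.17,1.109,-.008):
    hit=robot.move_straight(tcp(bar(a),T,1,-3)[0],15,f_stop=8)
    robot.pause(.15); f=np.mean([robot.current_force() for _ in range(3)],0); tg=f@(EX*np.sin(a)+EZ*np.cos(a)); t0=tg if t0 is None else t0
    st(f"{a:.3f} hit {hit} tang {tg:.1f} rad {f@(-EX*np.cos(a)+EZ*np.sin(a)):.1f}")
    if hit or tg-t0>5: break
c=cams(); cv2.imwrite("pics/g6.png",cv2.resize(np.hstack([c["scene"]["image"][120:250,255:385],c["top"]["image"][125:255,285:415]]),None,fx=3,fy=3,interpolation=cv2.INTER_CUBIC))
E
```

```text
1.170 hit False tang 1.9 rad 6.9 t=27.93 F [-1.  -0.   7.1] open 10.0 tcp [580.   93.1 286.3]
1.162 hit False tang 2.6 rad 5.3 t=28.33 F [ 0.1 -0.6  5.9] open 10.1 tcp [578.7  93.4 285.7]
1.154 hit False tang 3.3 rad 4.5 t=28.74 F [1.3 0.2 5.4] open 10.3 tcp [577.2  93.8 285.1]
1.146 hit False tang 2.0 rad 11.5 t=29.15 F [-3.  -0.2 11.3] open 10.4 tcp [575.3  94.2 284.7]
1.138 hit False tang 1.7 rad 9.7 t=29.56 F [-2.6 -0.1  9.5] open 10.0 tcp [574.   94.5 284.2]
1.130 hit False tang 6.5 rad 6.3 t=29.97 F [ 3.2 -0.2  8.4] open 10.0 tcp [573.6  94.6 284. ]
1.122 hit False tang 9.2 rad 2.2 t=30.38 F [ 7.4 -0.5  6. ] open 10.2 tcp [573.3  94.7 284. ]
```

View pics/g6.png

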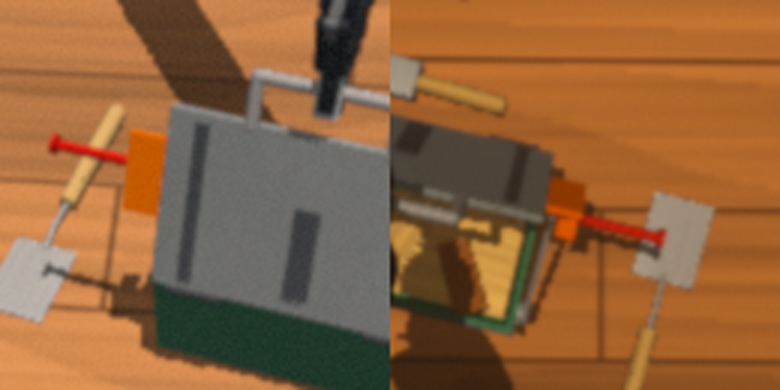

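The TCP stopped advancing at 1.13 as the tangential force rose 7 N, and the pin was guided up to about 0.81, so it is seated. Next: relieve the force, release, retreat and check numerically, since my picture quota is used up.

```bash
python3 - <<'E'
from geo import *
T=.5; z=ori(T,1)[1]
robot.move_straight(tcp(bar(1.133),T,1,-3)[0],15); robot.pause(.15); st("relieved")
A=cams()
robot.open_gripper(); robot.pause(.2); st("open")
robot.move_straight(robot.current_tool_pos()-100*z,120); robot.pause(.5); st("retract")
B=cams(); robot.pause(1); C=cams()
def red(im):
    h=cv2.cvtColor(im[120:250,255:415],cv2.COLOR_BGR2HSV); m=((h[...,0]<4)|(h[...,0]>176))&(h[...,1]>200)&(h[...,2]>90); r,k=np.nonzero(m); return len(r),round(k.mean()+255,2),round(r.mean()+120,2)
def org(im):
    h=cv2.cvtColor(im[120:250,255:415],cv2.COLOR_BGR2HSV); m=(h[...,0]>9)&(h[...,0]<16)&(h[...,1]>230)&(h[...,2]>120); r,k=np.nonzero(m); return len(r),round(k.mean()+255,2),round(r.mean()+120,2)
for k in("scene","top"):
    for I in(A,B,C): print(k,"red",red(I[k]["image"]),"orange",org(I[k]["image"]))
for s in(.78,.81,.84): print(s,np.round(proj(A["scene"],np.vstack([pin(s,-170),pin(s,-235)])).mean(0),1))
E
```

```text
relieved t=30.93 F [ 0.  -1.3  8.2] open 10.2 tcp [573.8  94.6 284.1]
open t=31.94 F [ 0.   0.3 -0.2] open 85.7 tcp [572.7  94.3 282.9]
retract t=33.42 F [-0.2 -0.3  0.1] open 85.3 tcp [526.  105.1 370.5]
scene red (52, np.float64(282.21), np.float64(169.73)) orange (284, np.float64(302.41), np.float64(176.87))
scene red (52, np.float64(282.25), np.float64(169.79)) orange (285, np.float64(302.39), np.float64(176.9))
scene red (51, np.float64(282.59), np.float64(169.78)) orange (281, np.float64(302.37), np.float64(176.9))
top red (20, np.float64(365.4), np.float64(201.75)) orange (193, np.float64(343.69), np.float64(193.81))
top red (20, np.float64(366.25), np.float64(202.0)) orange (192, np.float64(343.67), np.float64(193.74))
top red (24, np.float64(365.0), np.float64(201.62)) orange (193, np.float64(343.65), np.float64(193.73))
0.78 [284.7 171.7]
0.81 [285.  170.2]
0.84 [285.3 168.6]
```

```bash
python3 -c "
from rig import robot
print(robot.hand_in())"
```

```text
the job is handed in; nothing more can be done
None
```

The job is handed in: the lid is propped on its stay with the pin home in the catch (lid about 1.13, stay about 0.81), and nothing moved in the camera images in the 1.5 s after I let go.

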